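# Double the cup and hold the hot roll over it with the tongs

## Task

The bread roll is too hot for a single cup or for fingers: first set one of the two white cups into the other (either way round) so that they are nested right down and upright on the worktop, and let go. Then grip the tongs by their handles, close them on the roll, lift it off the rack and hold it straight above the mouth of the doubled cup, clear of the rim. Finish while still holding it there, squeezed in the tongs and hanging still; never touch the roll with the robot itself, and leave the coaster, mug and salt shaker alone.

Things in the scene. Friction and masses are not known exactly. Their poses are not given: they have to be found in the camera images.
- cup_a_mid (a point): Tapered white ceramic cup, open at the top, no handle, upright on the worktop: 46 mm high, outside diameter 36 mm at the foot and 61 mm at the rim, wall 3 mm, inside floor 16 mm above the underside. Same shape as the other cup; nested, the upper one stands 16 mm higher, its rim 62 mm above the worktop. Point: on its axis, half-way up (23 mm).
- cup_b_mid (a point): Tapered white ceramic cup, open at the top, no handle, upright on the worktop: 46 mm high, outside diameter 36 mm at the foot and 61 mm at the rim, wall 3 mm, inside floor 16 mm above the underside. Same shape as the other cup; nested, the upper one stands 16 mm higher, its rim 62 mm above the worktop. Point: on its axis, half-way up (23 mm).
- cup_a: The first cup; origin at the centre of its underside, z up its axis.
- cup_b: The second cup; origin at the centre of its underside, z up its axis.
- roll_center (a point): Small round bread roll, 38 mm in diameter and 30 mm high with a flat underside, about 30 g, lying on the steel drainer rack (rack top 4 mm above the worktop). The point is its centre, half-way up (15 mm above its underside); its widest part is 11 to 18 mm above its underside.
- roll: The same roll; origin at the centre of its underside.
- tongs_grip (a point): Steel serving tongs, black handles, 210 mm long, 22 mm high, 90 g, lying on the worktop so that they open and close level. Point: on the middle line between the handles, half-way up (11 mm above the worktop), near the centre of mass; x points to the jaws, y across, z up. The pivot is 80 mm behind it. The flat handles run from 30 mm behind to 30 mm ahead of it; squeeze them across y, from above.
- tongs_jaws (a point): The middle of the gap between the jaws of the tongs, 100 mm ahead of the grip point along the tongs' x, 11 mm above their underside. The jaws are shallow cupped plates 38 mm long and 22 mm high. At rest the gap is about 80 mm at its middle and about 75 mm at the tips; the tips reach 19 mm beyond this point.
- tongs: The tongs with both arms; origin under the grip point, on the underside. Squeezed to 55 mm over the handles they hang firmly in the fingers with the jaws still about 66 mm apart, wide enough to be lowered over the roll from above. They close on the roll at about 43 mm over the handles; 20 to 60 N on the handles is ample.
- tongs_left: The arm on the tongs' +y side; origin at the pivot. Both arms move evenly. Over their outside the handles measure 62 mm at rest (open) and 44 mm when they are parallel, with the jaws then 40 mm apart. The spring pushes the handles apart with 5 N when first squeezed, 8 N at 44 mm.
- tongs_right: The arm on the tongs' -y side; origin at the pivot.
- coaster: Square black slate coaster, 98 x 98 x 8 mm, with a small candle (38 mm wide, 16 mm high) standing on it; to be left alone. Origin at the centre of its underside.
- mug: Pale blue mug with a handle, 96 x 126 x 93 mm, at the left; to be left alone. Origin at the centre of its underside.
- salt_shaker: Salt shaker, 44 mm wide and 90 mm high, at the right; to be left alone. Origin at the centre of its underside.

How it is judged:
By the outcome, as a careful person would: the job done as asked, in the order asked, and still so for the second after the job is handed in, while the arm keeps its last pose, push and grip.
It also fails if it takes over 54 s, if anything falls off the work surface, if the arm or the gripper's body presses on something with over 40 N, if the wrist force passes 120 N, or if a joint passes its speed limit or range.

## Robot

A 7-joint arm with a two-finger parallel gripper is mounted at the origin on a cart in front of the work surface, level with it; the furniture and walls round the work are solid. World frame = base frame: x ahead of the robot, y to its left, z up, the work surface at z = 0. Lengths are in mm, angles in rad, forces in N, time in s.
With the tool pointing down it reaches from about 400 to 850 mm from the base axis. Payload 6.9 kg.
Tool frame: the origin (TCP) lies where the fingers leave the gripper's body, on its centre line; the fingertips stand 73 mm ahead of it and the grasp point (between the pads) lies env.tcp_to_grasp ahead of it (env.tcp_to_grasp is the distance from the TCP to the grasp point, in mm); z points along the fingers, y is the line along which they close (so a half turn about z gives the same grasp; the last joint's range is limited). The gripper opens to 85 mm and grips with 20 to 120 N. Pads are 22 mm wide; open, the fingers measure 114 mm over their backs; the gripper's body (76 mm by 85 mm) begins 54 mm behind the grasp point. The pads swing forward as they close: fully open they stand 13 mm farther back than shut.
Start: joints at [1.266, 0.507, -0.238, 1.5, 0.126, 1.149, -0.155], TCP at [249.56, -573.004, 303.875] pointing down, gripper open.
Joint ranges: [-3.08, 3.08], [-0.24, 2.05], [-1.43, 1.35], [0, 2.5], [-1.52, 4.66], [0.17, 1.96], [-2.89, 2.89]. Speed limits (rad/s): [2.39, 2.39, 3.14, 3.14, 3.14, 3.14, 3.14].

## Interface

Orientations are given as a 3x3 rotation matrix whose columns are the frame's x, y, z axes.
In Python, from bench import telemetry, eyes, env gives the robot as it stands.
- The arm moves only by the tool arm_command, never from a script. Its argument "increments" is one flat list of numbers, 6 for each row, row after row: the shift along the world's x, y, z in cm, then the turn, a rotation vector about the world's x, y, z in rad. In form: [tx, ty, tz, ax, ay, az, tx, ty, tz, ax, ay, az, ...]. A call has 1 to 5 rows; each row shifts and turns the commanded pose from where the row before left it; what a row does not reach is not made up. A row lasts 1/10 s, in which the tool goes at most 50 mm and 8.59 degrees, less where a joint would pass 70% of its speed; a pose out of reach is approached as far as the arm can. A call is refused whole if a number of a shift passes 5 or a number of a turn 0.15, either way. A call with a gripper value outside its range is refused whole. "gripper" is the gripper command: -1 is shut, 1 is fully open, values between are in proportion, set as the call begins (left out, the last holds). The fingers move at their own pace and stop on an object; the grip force is fixed at half the most. Time passes only in rows, so rows that do not move let the fingers close. It gives the time, the measured TCP pose, the force, the opening and the grip force at its end, in the units of the state.
- telemetry.get_obs(): the state, without advancing time (a new reading comes with each control period).
- eyes.snapshot(name): name is "scene" or "top"; returns (picture, depth): 400x640x3 uint8, blue, green, red; 400x640 float32, mm along the optical axis (not along the pixel's ray), 0 where there is no reading.
- eyes.camera_params(name): a dict with "intrinsics" (3x3 intrinsics, pixels), "rvec" (rotation vector, rad) and "tvec" (3), from world to camera coordinates, as OpenCV has them. Camera axes: x right, y down, z forward; pixel columns grow to the right and rows downward; lengths in mm; the calibration is good to about 2 mm. A picture is of the moment at which its call begins. camera_params takes no time and is no camera call.
- env.sign_off(): hands the job in; it is judged then, once.
The state is a dict: "t": time; "joint_pos": joint angles; "joint_velocities": joint speeds; "tau": joint torques, N m; "eef_pos": TCP position; "tool_rot": TCP orientation; "wrist_force": force on the tool from outside, world axes, zero at the start; "wrist_torque": the same for the moment, N m; "opening": finger opening in mm; "finger_force": force on a finger pad.
Only numpy, scipy, OpenCV 4.12 (cv2) and the standard library are available. Lean on these libraries where they do the work, as an engineer would, in place of code of your own. Each camera call takes 0.05 s, during which the arm holds its last target. There are 200 camera calls.

## Working session

There is one attempt and no reset: what is moved stays moved. The work goes in short steps, Python scripts to look and compute and a tool call to move; the robot and the scene stay as the last step left them, time stands still between calls to the robot, and variables do not carry over. Pictures are saved under pics/ and viewed, at most 10 in all, crops included, and the job is handed in when it is done.

Besides the shell and the picture viewer there is one more tool, called in YAML: its name, and indented under it one key for each argument. arm_command: Moves the arm, as the interface text tells. Its arguments: {"type":"object","properties":{"increments":{"type":"array","items":{"type":"number"}},"gripper":{"type":"number"}},"required":["increments"]}

```bash
mkdir -p pics; ls
cat > h.py <<'E'
import numpy as np, cv2
from bench import telemetry, eyes, env
def snap(n):
    im,d=eyes.snapshot(n); p=eyes.camera_params(n)
    R=cv2.Rodrigues(np.array(p["rvec"],float))[0]; return im,d,np.array(p["intrinsics"],float),R,np.array(p["tvec"],float).ravel()
def cloud(d,K,R,t):
    v,u=np.mgrid[:d.shape[0],:d.shape[1]]
    c=np.stack([(u-K[0,2])/K[0,0]*d,(v-K[1,2])/K[1,1]*d,d],-1)
    return (c-t)@R
def ray(u,v,z,K,R,t):
    r=R.T@np.array([(u-K[0,2])/K[0,0],(v-K[1,2])/K[1,1],1]); o=-R.T@t
    return o+r*(z-o[2])/r[2]
E
python3 - <<'E'
from h import *
for n in("scene","top"):
    im,d,K,R,t=snap(n); cv2.imwrite(f"pics/{n}1.png",im); np.savez(f"{n}1.npz",im=im,d=d,K=K,R=R,t=t)
    print(n,-R.T@t,R[2])
o=telemetry.get_obs();print(o,env.tcp_to_grasp)
E
```

```text
pics
scene [-175.70563108  358.03090224  958.937723  ] [ 0.5953187  -0.30927357 -0.7415831 ]
top [ 411.21126423  -29.42595242 1210.67158058] [ 0.10859404 -0.00213403 -0.99408389]
{'t': 0.1, 'joint_pos': array([ 1.26548656,  0.50826896, -0.2374998 ,  1.5010336 ,  0.12568225,
        1.14887638, -0.1548243 ]), 'joint_velocities': array([ 9.69748297e-05, -2.31985969e-03, -8.48201834e-04, -1.66998285e-03,
       -1.97511060e-04, -2.64979362e-04, -2.28873509e-04]), 'tau': array([-5.12954444e-03, -6.21825242e+01, -2.19468623e+00, -2.50203484e+01,
        1.25662217e-02,  7.80735078e-03, -6.45344684e-07]), 'eef_pos': array([ 249.38905858, -572.73138501,  303.10570204]), 'tool_rot': array([[ 9.16816693e-01,  3.99307793e-01, -6.61131604e-04],
       [ 3.99308340e-01, -9.16815532e-01,  1.45951123e-03],
       [-2.33415137e-05, -1.60209962e-03, -9.99998716e-01]]), 'wrist_force': array([ 0.76810737,  0.09571591, -0.0398208 ]), 'wrist_torque': array([ 0.00748237, -0.03050649,  0.01407102]), 'finger_force': 0.0, 'opening': 85.72604605166565} 53.900000000000006
```

View pics/scene1.png

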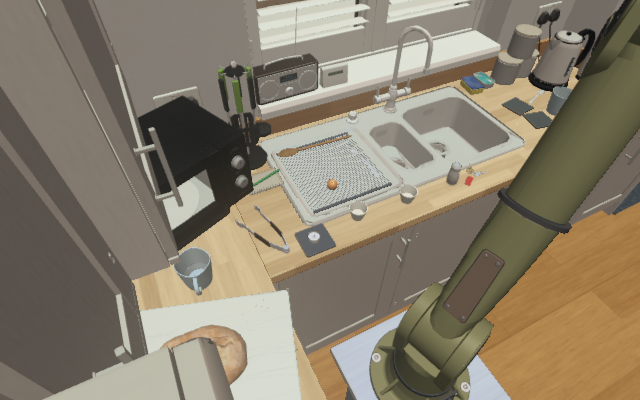

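View pics/top1.png

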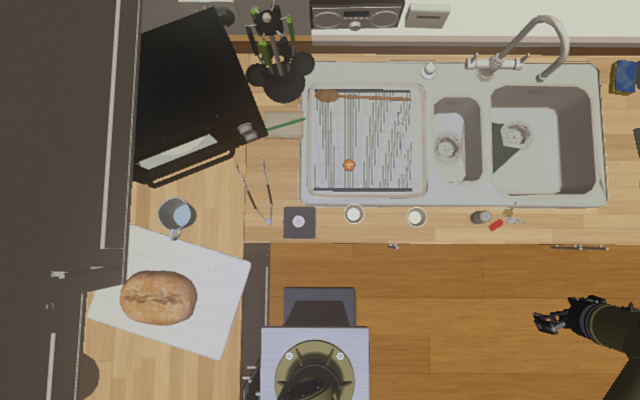

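The scene view shows the roll at (333,184), the cups at (358,211) and (408,194), and the tongs at (265,230). In the top view the cups are at (354,214) and (417,217), the roll at (349,165), the coaster at (299,222), and the tongs between (238,165) and (268,222).

Run:
```python
from h import *
for n,boxes in (("top",dict(cupA=(338,200,370,228),cupB=(401,202,433,232),roll=(336,152,362,178),tongs=(232,152,278,230),shaker=(468,206,492,228),coaster=(280,200,320,240),mug=(155,195,200,240))),("scene",dict(cupA=(345,198,372,224),cupB=(396,180,420,208),roll=(323,174,343,194),tongs=(232,200,292,255)))):
    f=np.load(n+"1.npz"); P=cloud(f["d"],f["K"],f["R"],f["t"])
    print(n,"table z",np.median(P[230:240,330:340,2] if n=="top" else P[235:240,350:360,2]))
    for k,(a,b,c,e) in boxes.items():
        p=P[b:e,a:c]; im=f["im"][b:e,a:c].astype(int); z=p[...,2]
        m=(z>8)&(z<130)
        if k=="roll": m=(im[...,2]-im[...,0]>60)
        q=p[m]
        if k.startswith("cup"): q=p[(z>36)&(z<60)]
        print(k,len(q),"min",q.min(0).round(),"max",q.max(0).round(),"mid",((q.min(0)+q.max(0))/2).round(1))
f=np.load("top1.npz"); c=f["im"][145:240,225:435]
cv2.imwrite("pics/c1.png",cv2.resize(c,None,fx=3.8,fy=3.8,interpolation=cv2.INTER_CUBIC))
f=np.load("scene1.npz"); c=f["im"][160:265,225:425]
cv2.imwrite("pics/c2.png",cv2.resize(c,None,fx=4,fy=4,interpolation=cv2.INTER_CUBIC))
```

```text
top table z -0.23397252154302486
cupA 108 min [ 460. -144.   36.] max [517. -85.  53.] mid [ 488.3 -114.8   44.3]
cupB 105 min [ 452. -329.   36.] max [ 508. -271.   49.] mid [ 480.3 -300.    42.7]
roll 93 min [ 624. -116.   24.] max [655. -86.  37.] mid [ 639.2 -101.2   30.8]
tongs 232 min [457. 131.   8.] max [675. 252.  40.] mid [565.6 191.6  24.2]
shaker 249 min [ 459. -514.    8.] max [ 516. -466.   90.] mid [ 487.4 -490.2   49.2]
coaster 494 min [415. -11.   8.] max [528.  96.  25.] mid [471.8  42.4  16.5]
mug 856 min [410. 350.   8.] max [529. 483.  96.] mid [469.9 416.7  52. ]
scene table z 0.3511270943092395
cupA 113 min [ 458. -141.   36.] max [519. -83.  49.] mid [ 488.5 -111.6   42.6]
cupB 106 min [ 450. -326.   36.] max [ 509. -265.   49.] mid [ 479.3 -295.6   42.9]
roll 73 min [ 619. -112.   19.] max [646. -81.  41.] mid [632.4 -96.3  29.9]
tongs 350 min [453. 116.   8.] max [704. 246.  37.] mid [578.7 180.9  22.7]
```

View pics/c1.png

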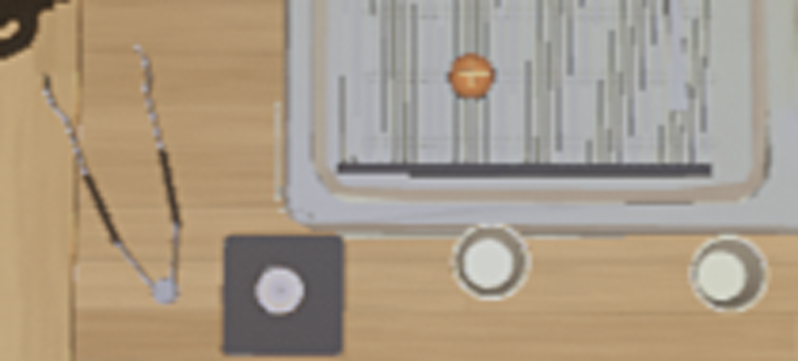

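View pics/c2.png

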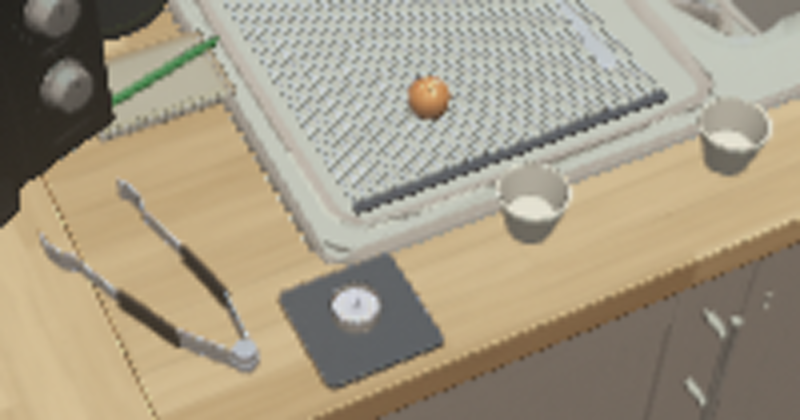

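Cup A is at about (488,-113) and cup B at about (480,-298). In both views the rims read about 60 mm wide and 46 mm high, as given. The tongs lie clear with their jaws away from the robot. I'll put cup A into cup B, because that clears the space in front of the roll. First I'll move above cup A and work out the tongs' pose.

arm_command:
  increments: [1.6,3.05,0,0,0,-0.027,1.6,3.05,0,0,0,-0.027,1.6,3.05,0,0,0,-0.027,1.6,3.05,0,0,0,-0.027,1.6,3.05,0,0,0,-0.027]
  gripper: 1

```text
t: 0.6
eef_pos: [329.9, -419.1, 303.6]
tool_rot: [[0.963, 0.271, -0.0], [0.271, -0.963, 0.001], [-0.0, -0.001, -1.0]]
wrist_force: [0.9, -0.5, 0.1]
opening: 85.2
finger_force: 0.0
```

arm_command:
  increments: [1.6,3.05,0,0,0,-0.027,1.6,3.05,0,0,0,-0.027,1.6,3.05,0,0,0,-0.027,1.6,3.05,0,0,0,-0.027,1.6,3.05,0,0,0,-0.027]

```text
t: 1.1
eef_pos: [409.8, -266.6, 303.7]
tool_rot: [[0.99, 0.139, -0.0], [0.139, -0.99, 0.0], [-0.0, -0.0, -1.0]]
wrist_force: [-0.3, 0.2, 0.1]
opening: 85.3
finger_force: 0.0
```

arm_command:
  increments: [1.6,3.05,0,0,0,-0.027,1.6,3.05,0,0,0,-0.027,1.6,3.05,0,0,0,-0.027,1.6,3.05,0,0,0,-0.027,1.6,3.05,0,0,0,-0.027]

```text
t: 1.6
eef_pos: [489.8, -114.2, 303.6]
tool_rot: [[1.0, 0.005, -0.001], [0.005, -1.0, 0.0], [-0.001, -0.0, -1.0]]
wrist_force: [-0.1, -0.6, 0.4]
opening: 85.2
finger_force: 0.0
```

Run:
```python
from h import *
o=telemetry.get_obs();print(o["t"],o["eef_pos"],o["tool_rot"].round(3),o["joint_pos"].round(2),o["opening"])
f=np.load("top1.npz"); g=lambda u,v,z:ray(u,v,z,f["K"],f["R"],f["t"])[:2].round(1)
c=lambda u,v,z=22:g(225+u/3.8-.4,145+v/3.8-.4,z)
print("top pivot",c(165,290),"L",c(85,175),c(118,242),"R",c(162,150),c(180,225),"tips",c(45,80),c(138,48))
f2=np.load("scene1.npz"); 
s=lambda u,v,z=22:ray(225+u/4-.4,160+v/4-.4,z,f2["K"],f2["R"],f2["t"])[:2].round(1)
print("scene pivot",s(245,350),"L",s(120,295),s(180,340),"R",s(185,250),s(225,298),"tips",s(42,237),s(125,185))
# black handle mask
im=f["im"].astype(int); P=cloud(f["d"],f["K"],f["R"],f["t"])
m=(im.max(2)<75).astype(np.uint8); m[:, :238]=0; m[:,276:]=0; m[:180]=0; m[:180]=0; m[212:]=0
n,l,st,ce=cv2.connectedComponentsWithStats(m,connectivity=8)
for i in range(1,n):
    if st[i,4]>8: print(st[i],ce[i].round(1),g(*ce[i],22))
Z=P[...,2]
for v in range(150,212,3): print(v,P[v,349,0].round(),Z[v,[325,349,375]].round(1))
print("row y",[ (P[180,u,1].round(),Z[180,u].round()) for u in range(275,345,6)])
```

```text
1.6 [ 489.84160618 -114.1930737   303.64007232] [[ 1.     0.005 -0.001]
 [ 0.005 -1.     0.   ]
 [-0.001 -0.    -1.   ]] [ 0.4   0.32 -0.3   1.81  0.11  1.02 -1.51] 85.24822351451483
top pivot [466.  141.6] L [557.1 207.1] [503.8 179.5] R [577.5 146.3] [517.5 130.7] tips [633.5 241.2] [660.  167.3]
scene pivot [463.1 145. ] L [551.3 209.7] [492.5 184.4] R [570.6 149.6] [513.9 139.7] tips [631.5 244.6] [654.3 168. ]
150 690.0 [ 2.2 -3.3  4.5]
153 680.0 [ 7.3 -2.2  4.3]
156 670.0 [6.1 1.  5.8]
159 654.0 [ 4.7 30.1  1.8]
162 645.0 [ 3.7 32.6 -0.2]
165 635.0 [ 5.1 33.8  1.6]
168 626.0 [ 5.8 33.3 -0.3]
171 623.0 [ 1.3 -1.2 -2.9]
174 614.0 [ 4.4 -4.9 -2.4]
177 604.0 [ 4.2 -1.6 -3.8]
180 595.0 [ 1.4 -4.3  1. ]
183 586.0 [ 5.  -2.5 -6.9]
186 576.0 [ 1.8 -2.  -5. ]
189 566.0 [4.5 7.2 3.8]
192 558.0 [ 2.5 -2.5 -1.6]
195 548.0 [ 3.8 -1.1 -0.3]
198 579.0 [-381.1 -383.8 -376.9]
201 529.0 [4.6 5.4 2.5]
204 519.0 [ 8.2  9.  11. ]
207 508.0 [ 5.1 35.4  4.4]
210 501.0 [ 2.2 13.1 -3.8]
row y [(np.float64(126.0), np.float64(1.0)), (np.float64(107.0), np.float64(-0.0)), (np.float64(89.0), np.float64(1.0)), (np.float64(71.0), np.float64(-5.0)), (np.float64(52.0), np.float64(3.0)), (np.float64(33.0), np.float64(4.0)), (np.float64(15.0), np.float64(-5.0)), (np.float64(-4.0), np.float64(-1.0)), (np.float64(-22.0), np.float64(1.0)), (np.float64(-41.0), np.float64(5.0)), (np.float64(-59.0), np.float64(1.0)), (np.float64(-78.0), np.float64(3.0))]
```

The tongs' pivot is near (465,143) and the jaw tips near (645,204), 190 mm apart against about 199 mm given, with a heading of about 18° towards +y. Next I'll go down on cup A, placing the fingertips about 12 mm below the rim.

arm_command:
  increments: [-0.1,0.02,-4,0,0,-0.005,-0.1,0,-4,0,0,0,0,0,-4,0,0,0,0,0,-4,0,0,0,0,0,-2,0,0,0]

```text
t: 2.1
eef_pos: [486.0, -115.0, 120.8]
tool_rot: [[1.0, 0.001, -0.004], [0.001, -1.0, 0.001], [-0.004, -0.001, -1.0]]
wrist_force: [0.1, -0.9, -0.2]
opening: 85.5
finger_force: 0.0
```

arm_command:
  increments: [0,0,-1,0,0,0,0,0,-1,0,0,0,0,0,0,0,0,0]

```text
t: 2.4
eef_pos: [487.5, -115.3, 103.4]
tool_rot: [[1.0, 0.001, -0.001], [0.001, -1.0, 0.0], [-0.001, -0.0, -1.0]]
wrist_force: [0.1, 0.5, 0.3]
opening: 85.2
finger_force: 0.0
```

arm_command:
  increments: [0,0,0,0,0,0,0,0,0,0,0,0,0,0,0,0,0,0,0,0,0,0,0,0,0,0,0,0,0,0]
  gripper: -1

```text
t: 2.9
eef_pos: [488.5, -115.3, 105.9]
tool_rot: [[1.0, 0.001, 0.003], [0.001, -1.0, -0.001], [0.003, 0.001, -1.0]]
wrist_force: [-1.3, 1.4, 12.6]
opening: 56.3
finger_force: 60.8
```

arm_command:
  increments: [0,0,0,0,0,0,0,0,0,0,0,0,0,0,0,0,0,0]

```text
t: 3.2
eef_pos: [488.5, -115.3, 105.9]
tool_rot: [[1.0, 0.001, 0.003], [0.001, -1.0, -0.001], [0.003, 0.001, -1.0]]
wrist_force: [-1.9, 2.5, 13.5]
opening: 56.8
finger_force: 60.8
```

arm_command:
  increments: [0,0,1,0,0,0,0,0,2,0,0,0,0,0,2,0,0,0,0,0,2,0,0,0,0,0,1,0,0,0]

```text
t: 3.7
eef_pos: [488.1, -115.5, 186.2]
tool_rot: [[1.0, 0.001, 0.003], [0.001, -1.0, -0.001], [0.003, 0.001, -1.0]]
wrist_force: [0.6, -0.1, -2.3]
opening: 56.2
finger_force: 64.0
```

Run:
```python
from h import *
im,d,K,R,t=snap("scene")
uv=lambda p:(lambda c:(int(c[0]/c[2]*K[0,0]+K[0,2]),int(c[1]/c[2]*K[1,1]+K[1,2])))(R@np.array(p)+t)
u,v=uv((488,-113,80)); print(u,v)
cv2.imwrite("pics/g1.png",cv2.resize(im[v-50:v+50,u-65:u+65],None,fx=5,fy=5,interpolation=cv2.INTER_CUBIC))
o=telemetry.get_obs();print(o["eef_pos"],o["opening"],o["finger_force"],o["wrist_force"])
```

```text
359 199
[ 488.42963013 -115.54656672  186.80309845] 56.10894221580603 63.96825045347214 [-0.0733005  -0.29188626 -0.36717101]
```

View pics/g1.png

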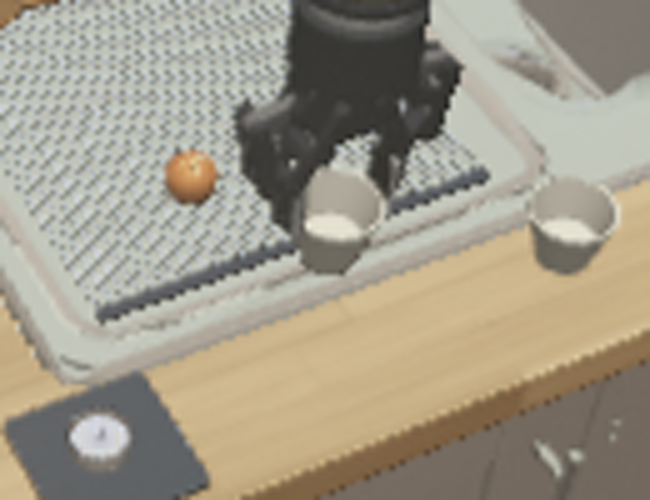

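The cup is held and off the table, but it looks tilted, with its mouth leaning towards the camera. I'll measure the rim.

```bash
cat > cup.py <<'E'
from h import *
import sys
def pts(n,x,y,z0,z1,r=48):
    im,d,K,R,t=snap(n); P=cloud(d,K,R,t); i=im.astype(int)
    m=(d>0)&(np.hypot(P[...,0]-x,P[...,1]-y)<r)&(P[...,2]>z0)&(P[...,2]<z1)&(i.min(2)>85)&(i.max(2)-i.min(2)<45)
    return P[m]
E
python3 - <<'E'
from cup import *
for n in("scene","top"):
    p=pts(n,488,-115,55,160)
    print(n,len(p),p.min(0).round(),p.max(0).round())
    x=p[:,0]
    for a in range(440,540,8):
        q=p[(x>=a)&(x<a+8)]
        if len(q): print(a,len(q),"ztop",np.percentile(q[:,2],95).round(),"zbot",q[:,2].min().round(),"y",q[:,1].min().round(),q[:,1].max().round())
E
```

```text
scene 319 [ 458. -154.   82.] [518. -72. 157.]
456 23 ztop 129.0 zbot 109.0 y -125.0 -100.0
464 43 ztop 128.0 zbot 87.0 y -135.0 -88.0
472 54 ztop 155.0 zbot 84.0 y -149.0 -78.0
480 38 ztop 149.0 zbot 82.0 y -154.0 -73.0
488 36 ztop 135.0 zbot 95.0 y -143.0 -72.0
496 43 ztop 134.0 zbot 94.0 y -143.0 -107.0
504 58 ztop 126.0 zbot 94.0 y -139.0 -106.0
512 24 ztop 128.0 zbot 108.0 y -134.0 -109.0Traceback (most recent call last):
  File "<stdin>", line 4, in <module>
    return umr_minimum(a, axis, None, out, keepdims, initial, where)
ValueError: zero-size array to reduction operation minimum which has no identity
```

The rim is level at about z = 128 and centred on the TCP, so the tilt was only perspective. Next I'll carry it over cup B at (480,-300).

arm_command:
  increments: [0,-2,0,0,0,0,-0.2,-4,0,0,0,0,-0.2,-4,0,0,0,0,-0.2,-4,0,0,0,0,-0.2,-3,0,0,0,0]

```text
t: 4.35
eef_pos: [478.4, -288.0, 182.5]
tool_rot: [[1.0, -0.001, -0.002], [-0.001, -1.0, 0.0], [-0.002, -0.0, -1.0]]
wrist_force: [0.4, -0.0, -0.8]
opening: 56.5
finger_force: 64.0
```

arm_command:
  increments: [0,-1.4,0,0,0,0,0,0,0,0,0,0,0,0,-1,0,0,0,0,0,0,0,0,0,0,0,0,0,0,0]

```text
t: 4.85
eef_pos: [479.7, -297.4, 173.3]
tool_rot: [[1.0, 0.003, -0.001], [0.003, -1.0, 0.001], [-0.001, -0.001, -1.0]]
wrist_force: [0.1, -0.4, -1.4]
opening: 56.6
finger_force: 64.0
```

Run:
```python
from cup import *
o=telemetry.get_obs();print(o["eef_pos"],o["opening"],o["wrist_force"])
p=pts("scene",480,-300,3,140)
lo=p[(p[:,2]>36)&(p[:,2]<48)]; hi=p[(p[:,2]>105)&(p[:,2]<125)]
for q in(lo,hi):print(len(q),q.min(0).round(),q.max(0).round(),((q.min(0)+q.max(0))/2).round(1))
```

```text
[ 479.73778847 -297.4102057   173.31764339] 56.62994640301244 [ 0.09132539 -0.4415895  -1.4451762 ]
68 [ 450. -325.   36.] [ 509. -268.   48.] [ 479.1 -296.7   41.9]
85 [ 450. -331.  105.] [ 508. -254.  123.] [ 478.8 -292.4  114.3]
```

arm_command:
  increments: [0,-0.2,-1.5,0,0,0,0,0,-1.5,0,0,0,0,0,-1,0,0,0,0,0,-0.5,0,0,0,0,0,-0.2,0,0,0]

```text
t: 5.4
eef_pos: [479.7, -300.9, 126.6]
tool_rot: [[1.0, 0.001, -0.0], [0.001, -1.0, 0.0], [-0.0, -0.0, -1.0]]
wrist_force: [0.2, -1.0, -1.3]
opening: 56.2
finger_force: 64.0
```

arm_command:
  increments: [0,0,-0.2,0,0,0,0,0,-0.2,0,0,0,0,0,0,0,0,0]

```text
t: 5.7
eef_pos: [479.6, -301.2, 123.0]
tool_rot: [[1.0, 0.001, 0.0], [0.001, -1.0, 0.0], [0.0, -0.0, -1.0]]
wrist_force: [0.4, 1.1, -2.0]
opening: 56.7
finger_force: 64.0
```

arm_command:
  increments: [0,0,-0.1,0,0,0,0,0,-0.1,0,0,0,0,0,0,0,0,0]

```text
t: 6.0
eef_pos: [480.2, -301.2, 122.0]
tool_rot: [[1.0, 0.001, 0.002], [0.001, -1.0, -0.001], [0.002, 0.001, -1.0]]
wrist_force: [-1.4, 2.7, 8.0]
opening: 56.0
finger_force: 64.8
```

arm_command:
  increments: [0,0,-0.1,0,0,0,0,0,0,0,0,0]

```text
t: 6.2
eef_pos: [480.5, -301.2, 121.9]
tool_rot: [[1.0, 0.001, 0.003], [0.001, -1.0, -0.001], [0.003, 0.001, -1.0]]
wrist_force: [-3.5, 3.2, 15.8]
opening: 56.5
finger_force: 65.4
```

It made contact at the expected height, with the rim at about 63 mm. I'll let go and rise.

arm_command:
  increments: [0,0,0,0,0,0,0,0,0,0,0,0,0,0,0,0,0,0,0,0,0,0,0,0,0,0,0,0,0,0]
  gripper: 1

```text
t: 6.7
eef_pos: [479.5, -301.4, 119.7]
tool_rot: [[1.0, 0.001, -0.0], [0.001, -1.0, 0.0], [-0.0, -0.0, -1.0]]
wrist_force: [0.4, -0.5, -0.5]
opening: 85.2
finger_force: 0.0
```

arm_command:
  increments: [0,0,1,0,0,0,0,0,2,0,0,0,0,0,4,0,0,0,0,0,4,0,0,0,0,0,4,0,0,0]

```text
t: 7.2
eef_pos: [479.3, -301.1, 272.1]
tool_rot: [[1.0, 0.001, 0.0], [0.001, -1.0, 0.0], [0.0, -0.0, -1.0]]
wrist_force: [0.4, -0.4, -0.6]
opening: 85.3
finger_force: 0.0
```

Run:
```python
from cup import *
im,d,K,R,t=snap("scene")
o=telemetry.get_obs();print(o["t"],o["eef_pos"],o["opening"],o["wrist_force"])
p=pts("scene",480,-298,8,90)
print(p.min(0).round(),p.max(0).round()); 
q=p[p[:,2]>53]; print(len(q),((q.min(0)+q.max(0))/2).round(1),q.min(0).round(),q.max(0).round())
A=np.c_[q[:,:2],np.ones(len(q))]
for a in range(448,512,8):
    s=p[(p[:,0]>=a)&(p[:,0]<a+8)]; print(a,len(s),np.percentile(s[:,2],95).round(1) if len(s) else 0)
cv2.imwrite("pics/n1.png",cv2.resize(im[165:225,370:440],None,fx=7,fy=7,interpolation=cv2.INTER_CUBIC))
```

```text
7.25 [ 481.57479959 -302.0130574   278.91365272] 85.20460265886715 [ 2.09085916 -0.14344661  4.41839921]
[ 450. -328.    8.] [ 525. -266.   65.]
101 [ 479.8 -298.2   58.9] [ 450. -328.   53.] [ 510. -268.   65.]
448 42 63.6
456 50 61.5
464 40 62.3
472 41 62.6
480 40 60.6
488 39 63.5
496 61 62.8
504 24 63.3
```

View pics/n1.png

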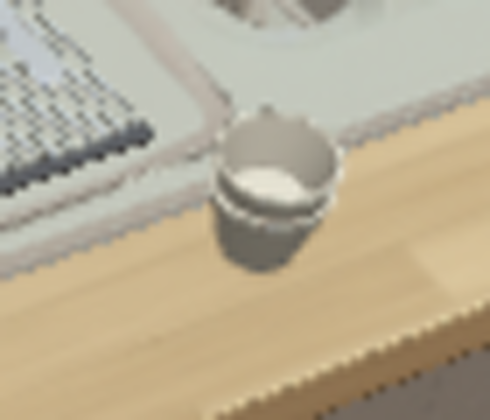

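The two rims are level and concentric, with the top at about 62 mm, so the cups are nested at about (480,-301). Next I'll go above the tongs' grip point at (540,166.5), heading 0.323 rad.

arm_command:
  increments: [0.42,3.35,0,0,0,0.023,0.42,3.35,0,0,0,0.023,0.42,3.35,0,0,0,0.023,0.42,3.35,0,0,0,0.023,0.42,3.35,0,0,0,0.023]

```text
t: 7.8
eef_pos: [500.3, -132.4, 270.0]
tool_rot: [[0.993, 0.116, -0.0], [0.116, -0.993, -0.0], [-0.0, 0.0, -1.0]]
wrist_force: [0.8, -0.9, 0.1]
opening: 85.2
finger_force: 0.0
```

arm_command:
  increments: [0.42,3.35,0,0,0,0.023,0.42,3.35,0,0,0,0.023,0.42,3.35,0,0,0,0.023,0.42,3.35,0,0,0,0.023,0.42,3.35,0,0,0,0.023]

```text
t: 8.3
eef_pos: [521.4, 35.0, 270.0]
tool_rot: [[0.973, 0.23, -0.0], [0.23, -0.973, -0.0], [-0.0, 0.0, -1.0]]
wrist_force: [-0.1, -0.5, -0.5]
opening: 85.6
finger_force: 0.0
```

arm_command:
  increments: [0.42,3.35,0,0,0,0.023,0.42,3.35,0,0,0,0.023,0.42,3.35,0,0,0,0.023,0.42,3.35,0,0,0,0.023,0,0,0,0,0,0]

```text
t: 8.8
eef_pos: [537.7, 173.4, 270.1]
tool_rot: [[0.946, 0.324, 0.0], [0.324, -0.946, 0.004], [0.001, -0.004, -1.0]]
wrist_force: [-0.2, -0.6, 0.1]
opening: 85.4
finger_force: 0.0
```

arm_command:
  increments: [0,0,-3,0,0,0,0,0,-3,0,0,0,0,0,-3,0,0,0,0,0,-1,0,0,0,0,0,0,0,0,0]

```text
t: 9.3
eef_pos: [537.7, 167.1, 168.8]
tool_rot: [[0.948, 0.317, -0.003], [0.317, -0.948, -0.001], [-0.003, 0.0, -1.0]]
wrist_force: [0.2, 0.1, 0.6]
opening: 85.5
finger_force: 0.0
```

Run:
```python
from h import *
o=telemetry.get_obs();print(o["t"],o["eef_pos"],o["opening"],o["wrist_force"],o["tool_rot"][:,0],o["joint_pos"].round(2))
im,d,K,R,t=snap("top"); uv=lambda p:(lambda c:(c[0]/c[2]*K[0,0]+K[0,2],c[1]/c[2]*K[1,1]+K[1,2]))(R@np.array(p)+t)
a=cv2.resize(im[140:235,225:295],None,fx=6,fy=6,interpolation=cv2.INTER_CUBIC)
cv2.imwrite("pics/t1.png",a)
```

```text
9.3 [537.70289609 167.06964217 168.82524955] 85.49718943479013 [0.21878446 0.14171251 0.64155249] [ 0.94841164  0.31702734 -0.00300593] [-0.08  0.58 -0.41  1.84  0.31  0.79 -1.9 ]
```

View pics/t1.png

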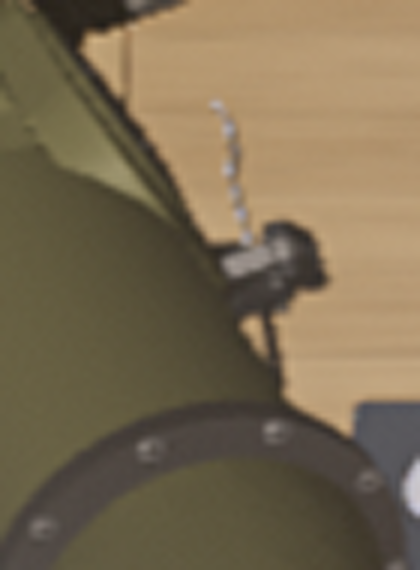

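The arm hides most of it from above, but the right finger stands outside the right handle, as it should. Going down.

arm_command:
  increments: [0.1,0,-3,0,0,0,0.1,0,-3,0,0,0,0,0,-1.5,0,0,0,0,0,-0.8,0,0,0,0,0,-0.5,0,0,0]

```text
t: 9.85
eef_pos: [541.1, 167.9, 82.6]
tool_rot: [[0.948, 0.317, 0.002], [0.317, -0.948, 0.001], [0.002, 0.0, -1.0]]
wrist_force: [0.4, -0.2, -0.5]
opening: 85.4
finger_force: 0.0
```

arm_command:
  increments: [0,0,-0.3,0,0,0,0,0,-0.1,0,0,0,0,0,0,0,0,0]

```text
t: 10.15
eef_pos: [540.7, 167.8, 78.5]
tool_rot: [[0.948, 0.317, 0.001], [0.317, -0.948, 0.0], [0.001, 0.0, -1.0]]
wrist_force: [0.3, 0.2, 0.1]
opening: 85.5
finger_force: 0.0
```

Run:
```python
from h import *
o=telemetry.get_obs();print(o["t"],o["eef_pos"],o["wrist_force"])
im,d,K,R,t=snap("scene")
cv2.imwrite("pics/t2.png",cv2.resize(im[180:265,215:315],None,fx=7,fy=7,interpolation=cv2.INTER_CUBIC))
```

```text
10.15 [540.69887654 167.79234522  78.50027339] [0.28208547 0.17000198 0.14666747]
```

View pics/t2.png

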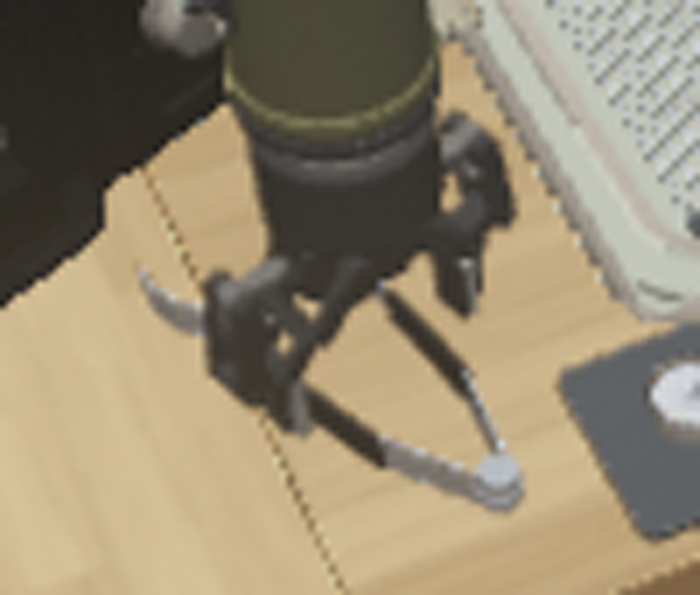

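Both handles lie between the fingers, with the pivot visible at crop (498,480). I'll squeeze to 55 mm.

arm_command:
  increments: [0,0,-0.1,0,0,0,0,0,0,0,0,0,0,0,0,0,0,0,0,0,0,0,0,0,0,0,0,0,0,0]
  gripper: 0.29

```text
t: 10.7
eef_pos: [541.2, 168.1, 77.9]
tool_rot: [[0.948, 0.317, 0.002], [0.317, -0.948, 0.001], [0.002, 0.0, -1.0]]
wrist_force: [-0.5, 0.3, 7.0]
opening: 55.3
finger_force: 7.9
```

arm_command:
  increments: [0,0,0,0,0,0,0,0,0,0,0,0,0,0,0,0,0,0]

```text
t: 11.0
eef_pos: [541.2, 168.1, 77.9]
tool_rot: [[0.948, 0.317, 0.002], [0.317, -0.948, 0.001], [0.002, -0.0, -1.0]]
wrist_force: [-0.3, 0.3, 8.0]
opening: 55.1
finger_force: 7.9
```

arm_command:
  increments: [0,0,0.5,0,0,0,0,0,1,0,0,0,0,0,1.5,0,0,0,0,0,1.5,0,0,0,0,0,1.5,0,0,0]

```text
t: 11.5
eef_pos: [540.1, 167.6, 137.9]
tool_rot: [[0.948, 0.317, -0.0], [0.317, -0.948, -0.0], [-0.0, -0.0, -1.0]]
wrist_force: [0.2, -0.3, -0.8]
opening: 55.2
finger_force: 5.4
```

arm_command:
  increments: [0,0,1,0,0,0,0,0,0.5,0,0,0,0,0,0,0,0,0]

```text
t: 11.8
eef_pos: [540.6, 167.7, 152.5]
tool_rot: [[0.948, 0.317, 0.001], [0.317, -0.948, 0.0], [0.001, 0.0, -1.0]]
wrist_force: [0.1, -0.6, -0.5]
opening: 55.4
finger_force: 5.3
```

Run:
```python
from h import *
o=telemetry.get_obs();print(o["t"],o["eef_pos"],o["wrist_force"],o["wrist_torque"],o["opening"],o["finger_force"])
for n in("scene",):
    im,d,K,R,t=snap(n); np.savez("tg.npz",im=im,d=d,K=K,R=R,t=t)
    cv2.imwrite("pics/t3.png",cv2.resize(im[150:265,210:325],None,fx=5,fy=5,interpolation=cv2.INTER_CUBIC))
    P=cloud(d,K,R,t)
    x=np.array(o["tool_rot"])[:,0][:2]; x/=np.linalg.norm(x); e=np.array(o["eef_pos"])
    a=(P[...,:2]-e[:2])@x; b=(P[...,:2]-e[:2])@np.array([-x[1],x[0]])
    m=(d>0)&(abs(b)<60)&(abs(a)<135)&(P[...,2]>55)&(P[...,2]<112)&((abs(a)>45))
    for lo in range(-120,135,10):
        q=m&(a>=lo)&(a<lo+10)
        if q.sum(): print(lo,q.sum(),"z",P[q][:,2].min().round(),P[q][:,2].max().round(),"b",b[q].min().round(),b[q].max().round())
```

```text
11.8 [540.55061838 167.6852719  152.50565746] [ 0.08311455 -0.5918198  -0.51906907] [-0.02066719  0.02769687 -0.02979901] 55.402598513845334 5.335381109034643
```

View pics/t3.png

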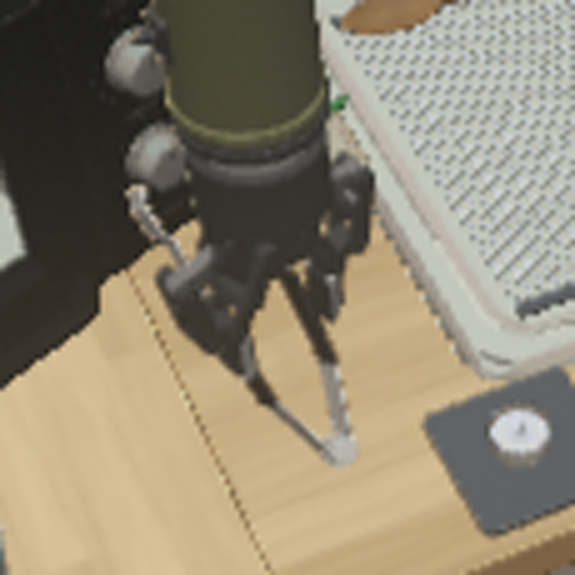

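```bash
cat > tg.py <<'E'
from h import *
def along(n,o,lo=3,f=None):
    im,d,K,R,t=snap(n) if f is None else [f[k] for k in("im","d","K","R","t")]
    P=cloud(d,K,R,t); e=np.array(o["eef_pos"]); x=np.array(o["tool_rot"])[:2,0]; x=x/np.linalg.norm(x)
    a=(P[...,:2]-e[:2])@x; b=(P[...,:2]-e[:2])@np.array([-x[1],x[0]])
    m=(d>0)&(abs(b)<55)&(P[...,2]>lo)&(P[...,2]<e[2]-20)
    for k in range(-110,140,10):
        q=m&(a>=k)&(a<k+10)&((a<-12)|(a>12))
        for s in(-1,1):
            r=q&(b*s>0)
            if r.sum(): print(k,s,r.sum(),"z",np.percentile(P[r][:,2],[0,50,100]).round(),"b",b[r].min().round(),b[r].max().round())
E
python3 -c "
from tg import *
o=telemetry.get_obs();along('scene',o,12,np.load('tg.npz'))"
```

```text
-100 -1 1 z [14. 14. 14.] b -52.0 -52.0
-60 -1 1 z [22. 22. 22.] b -4.0 -4.0
-60 1 2 z [22. 23. 23.] b 5.0 8.0
-50 -1 10 z [17. 27. 32.] b -6.0 -1.0
-50 1 20 z [16. 26. 32.] b 0.0 12.0
-40 -1 12 z [24. 32. 43.] b -12.0 -2.0
-40 1 15 z [16. 30. 47.] b 1.0 16.0
-30 -1 22 z [22. 43. 59.] b -18.0 -7.0
-30 1 15 z [20. 39. 58.] b 3.0 22.0
-20 -1 18 z [30. 51. 65.] b -25.0 -11.0
-20 1 11 z [33. 57. 69.] b 16.0 27.0
10 -1 21 z [ 67.  97. 111.] b -26.0 -21.0
10 1 1 z [64. 64. 64.] b 27.0 27.0
20 -1 11 z [ 82.  98. 108.] b -25.0 -20.0
30 -1 2 z [ 99. 100. 101.] b -24.0 -23.0
30 1 1 z [118. 118. 118.] b 30.0 30.0
50 1 1 z [129. 129. 129.] b 28.0 28.0
130 1 6 z [30. 32. 41.] b 45.0 54.0
```

The tongs are off the table but have swung nose-up about the finger axis. The hold was too shallow and slightly ahead of the centre of mass. I'll check where the fingertips really are before setting the tongs back down and regripping deeper.

Run:
```python
from h import *
f=np.load('tg.npz'); o=telemetry.get_obs(); P=cloud(f['d'],f['K'],f['R'],f['t'])
e=o['eef_pos']; x=o['tool_rot'][:2,0]
a=(P[...,:2]-e[:2])@x; b=(P[...,:2]-e[:2])@np.array([-x[1],x[0]]); z=P[...,2]-e[2]
m=(abs(a)<25)&(z>-95)&(z<-40)&(abs(b)<50)
for k in range(-95,-40,5):
    q=m&(z>=k)&(z<k+5)
    for s in(-1,1):
        r=q&(b*s>0)
        if r.sum(): print(k,s,r.sum(),"a",a[r].min().round(),a[r].max().round(),"b",b[r].min().round(),b[r].max().round(), "bright",np.median(f['im'][r].mean(1)).round())
```

```text
-95 -1 6 a -21.0 -5.0 b -25.0 -14.0 bright 130.0
-95 1 5 a -22.0 -1.0 b 21.0 27.0 bright 98.0
-90 -1 11 a -17.0 8.0 b -23.0 -18.0 bright 62.0
-90 1 7 a -16.0 12.0 b 23.0 28.0 bright 62.0
-85 -1 10 a -12.0 20.0 b -25.0 -19.0 bright 72.0
-85 1 7 a -14.0 -3.0 b 23.0 27.0 bright 58.0
-80 -1 6 a -10.0 15.0 b -22.0 -20.0 bright 59.0
-80 1 6 a -9.0 -1.0 b 23.0 29.0 bright 62.0
-75 -1 10 a -5.0 21.0 b -23.0 -20.0 bright 55.0
-75 1 1 a -8.0 -8.0 b 27.0 27.0 bright 63.0
-70 -1 10 a -1.0 22.0 b -28.0 -21.0 bright 56.0
-70 1 1 a -8.0 -8.0 b 32.0 32.0 bright 87.0
-65 -1 10 a -9.0 22.0 b -31.0 -21.0 bright 54.0
-65 1 3 a -8.0 -4.0 b 28.0 40.0 bright 110.0
-60 -1 13 a -10.0 20.0 b -40.0 -21.0 bright 54.0
-60 1 5 a -9.0 -4.0 b 28.0 42.0 bright 105.0
-55 -1 13 a -10.0 25.0 b -32.0 -22.0 bright 57.0
-55 1 9 a -10.0 10.0 b 33.0 42.0 bright 81.0
-50 -1 14 a -8.0 23.0 b -39.0 -21.0 bright 54.0
-50 1 9 a -11.0 3.0 b 31.0 43.0 bright 67.0
-45 -1 13 a -10.0 25.0 b -40.0 -22.0 bright 69.0
-45 1 9 a -9.0 4.0 b 30.0 42.0 bright 60.0
```

At this opening the fingertips end about 68 mm ahead of the TCP, so only the top 12 mm of the handles was held. The pads were also about 5 mm too far forward. I'll set the tongs back down gently.

arm_command:
  increments: [0,0,-1,0,0,0,0,0,-1,0,0,0,0,0,-1,0,0,0,0,0,-1,0,0,0,0,0,-1,0,0,0]

```text
t: 12.35
eef_pos: [539.6, 167.3, 100.2]
tool_rot: [[0.948, 0.317, -0.002], [0.317, -0.948, -0.001], [-0.002, 0.0, -1.0]]
wrist_force: [1.1, 0.7, -0.3]
opening: 55.4
finger_force: 6.3
```

arm_command:
  increments: [0,0,-0.8,0,0,0,0,0,-0.8,0,0,0,0,0,-0.5,0,0,0,0,0,-0.3,0,0,0,0,0,0,0,0,0]

```text
t: 12.85
eef_pos: [540.1, 167.7, 78.0]
tool_rot: [[0.948, 0.317, -0.0], [0.317, -0.948, -0.0], [-0.0, 0.0, -1.0]]
wrist_force: [-0.9, -0.5, 3.0]
opening: 55.2
finger_force: 7.3
```

```bash
python3 -c "
from tg import *
o=telemetry.get_obs();print(o['t'],o['eef_pos'],o['wrist_force'],o['opening'],o['finger_force']);along('scene',o,7)"
```

```text
12.85 [540.06966908 167.71417473  78.02423367] [-0.93060842 -0.49201741  2.95665205] 55.19043473648217 7.289842494064942
-110 -1 14 z [ 8.  9. 12.] b -55.0 -34.0
-100 -1 11 z [ 7.  8. 14.] b -55.0 -38.0
-90 -1 14 z [ 7.  9. 11.] b -54.0 -42.0
-80 -1 10 z [ 8. 10. 16.] b -53.0 -1.0
-80 1 10 z [ 9. 15. 25.] b 3.0 11.0
-70 -1 15 z [ 7. 12. 23.] b -55.0 -0.0
-70 1 16 z [ 8. 20. 25.] b 2.0 12.0
-60 -1 6 z [10. 23. 27.] b -55.0 -1.0
-60 1 14 z [ 8. 19. 25.] b 1.0 13.0
-50 -1 6 z [12. 18. 23.] b -12.0 -9.0
-50 1 10 z [ 7. 13. 24.] b 12.0 17.0
-40 -1 4 z [11. 18. 22.] b -14.0 -14.0
-40 1 13 z [ 8. 18. 24.] b 14.0 21.0
-30 -1 4 z [12. 18. 22.] b -18.0 -15.0
-30 1 11 z [ 7. 14. 23.] b 18.0 24.0
-20 -1 7 z [ 8. 18. 23.] b -24.0 -19.0
-20 1 10 z [10. 19. 23.] b 22.0 28.0
10 -1 9 z [13. 21. 40.] b -29.0 -21.0
20 -1 9 z [ 7. 16. 24.] b -25.0 -22.0
30 -1 3 z [ 7. 10. 14.] b -24.0 -22.0
70 1 1 z [8. 8. 8.] b 32.0 32.0
80 1 5 z [12. 16. 23.] b 31.0 33.0
90 1 6 z [11. 19. 21.] b 30.0 34.0
100 1 11 z [ 8. 18. 25.] b 33.0 38.0
110 1 5 z [ 9. 15. 19.] b 36.0 37.0
120 -1 1 z [24. 24. 24.] b -29.0 -29.0
120 1 4 z [14. 20. 25.] b 37.0 39.0
130 -1 2 z [12. 14. 15.] b -31.0 -30.0
130 1 7 z [12. 31. 37.] b 34.0 55.0
```

The tongs are level again, with the tips at +130 and the pivot at -70 along the tool, so their grip point is about 10 mm ahead of the pads. I'll open, shift 8 mm forward, go 7 mm deeper and squeeze again.

arm_command:
  increments: [0,0,0,0,0,0,0,0,0,0,0,0,0,0,0,0,0,0,0.4,0.13,-0.3,0,0,0,0.4,0.13,-0.3,0,0,0]
  gripper: 1

```text
t: 13.4
eef_pos: [548.8, 170.4, 71.7]
tool_rot: [[0.948, 0.317, 0.0], [0.317, -0.948, 0.0], [0.0, -0.0, -1.0]]
wrist_force: [0.7, -0.1, 0.6]
opening: 85.7
finger_force: 0.0
```

arm_command:
  increments: [0,0,-0.1,0,0,0,0,0,0,0,0,0]

```text
t: 13.6
eef_pos: [548.3, 170.3, 70.4]
tool_rot: [[0.948, 0.317, -0.001], [0.317, -0.948, -0.0], [-0.001, -0.0, -1.0]]
wrist_force: [-0.4, -1.1, -0.1]
opening: 85.6
finger_force: 0.0
```

arm_command:
  increments: [0,0,0,0,0,0,0,0,0,0,0,0,0,0,0,0,0,0,0,0,0,0,0,0,0,0,0,0,0,0]
  gripper: 0.26

```text
t: 14.1
eef_pos: [549.1, 170.7, 71.9]
tool_rot: [[0.948, 0.317, 0.002], [0.317, -0.948, 0.001], [0.002, -0.0, -1.0]]
wrist_force: [0.8, 0.6, 5.9]
opening: 54.1
finger_force: 8.2
```

arm_command:
  increments: [0,0,0,0,0,0,0,0,0,0,0,0,0,0,0,0,0,0]

```text
t: 14.4
eef_pos: [549.1, 170.7, 71.9]
tool_rot: [[0.948, 0.317, 0.002], [0.317, -0.948, 0.001], [0.002, -0.0, -1.0]]
wrist_force: [-0.4, -0.6, 5.8]
opening: 54.0
finger_force: 8.2
```

```bash
python3 -c "
from tg import *
o=telemetry.get_obs();print(o['t'],o['eef_pos'],o['wrist_force'],o['opening'],o['finger_force']);along('scene',o,10)"|awk '$1!~/-1|-9/ || /^[0-9.]+ \[/'
```

```text
14.4 [549.08457715 170.67428841  71.91244006] [-0.40160894 -0.61159419  5.83596497] 54.0022413785909 8.158084532478824
-80 -1 8 z [10. 21. 26.] b -54.0 -0.0
-80 1 18 z [11. 21. 27.] b 1.0 14.0
-70 -1 8 z [10. 22. 25.] b -52.0 -1.0
-70 1 11 z [13. 21. 24.] b 2.0 13.0
-60 -1 4 z [10. 18. 23.] b -12.0 -9.0
-60 1 6 z [14. 19. 24.] b 11.0 15.0
-50 -1 4 z [15. 24. 25.] b -13.0 -12.0
-50 1 10 z [11. 17. 25.] b 12.0 18.0
-40 -1 6 z [12. 16. 24.] b -17.0 -14.0
-40 1 8 z [11. 15. 27.] b 17.0 21.0
-30 -1 6 z [12. 18. 23.] b -23.0 -18.0
-30 1 13 z [12. 17. 25.] b 21.0 26.0
-20 -1 7 z [12. 20. 25.] b -24.0 -19.0
-20 1 8 z [15. 22. 43.] b 22.0 35.0
10 -1 7 z [13. 22. 27.] b -28.0 -21.0
20 -1 7 z [13. 18. 27.] b -26.0 -22.0
30 -1 1 z [17. 17. 17.] b -21.0 -21.0
80 1 5 z [11. 18. 20.] b 27.0 30.0
90 1 10 z [11. 17. 22.] b 29.0 34.0
100 1 7 z [12. 19. 24.] b 33.0 36.0
110 1 3 z [16. 20. 22.] b 34.0 35.0
120 -1 1 z [14. 14. 14.] b -26.0 -26.0
120 1 7 z [17. 32. 36.] b 30.0 55.0
130 1 17 z [29. 36. 41.] b 38.0 55.0
```

The pads are now at the grip point, with the tips at about +119. I'll lift slowly and check.

arm_command:
  increments: [0,0,0.3,0,0,0,0,0,0.6,0,0,0,0,0,1,0,0,0,0,0,1,0,0,0,0,0,1,0,0,0]

```text
t: 14.95
eef_pos: [548.4, 170.3, 111.0]
tool_rot: [[0.948, 0.317, 0.0], [0.317, -0.948, 0.0], [0.0, -0.0, -1.0]]
wrist_force: [0.6, 0.9, -0.9]
opening: 54.0
finger_force: 6.1
```

arm_command:
  increments: [0,0,1,0,0,0,0,0,1,0,0,0,0,0,0.6,0,0,0,0,0,0.3,0,0,0,0,0,0,0,0,0]

```text
t: 15.45
eef_pos: [548.5, 170.3, 139.3]
tool_rot: [[0.948, 0.317, 0.001], [0.317, -0.948, 0.0], [0.001, 0.0, -1.0]]
wrist_force: [-0.5, 0.6, -0.7]
opening: 54.1
finger_force: 6.1
```

```bash
python3 -c "
from tg import *
o=telemetry.get_obs();print(o['t'],o['eef_pos'],o['wrist_force'],o['opening'],o['finger_force']);along('scene',o,12)"
```

```text
15.45 [548.46869448 170.27650774 139.2582669 ] [-0.46763931  0.63322069 -0.74748888] 54.13606101228705 6.054171435534954
-110 -1 2 z [12. 13. 13.] b -45.0 -41.0
-90 -1 3 z [14. 77. 83.] b -53.0 -2.0
-90 1 4 z [73. 83. 89.] b 1.0 3.0
-80 -1 9 z [71. 89. 90.] b -7.0 -2.0
-80 1 26 z [68. 83. 89.] b 0.0 13.0
-70 -1 6 z [86. 88. 90.] b -9.0 -1.0
-70 1 21 z [68. 86. 92.] b 0.0 13.0
-60 -1 4 z [73. 85. 86.] b -11.0 -8.0
-60 1 14 z [69. 79. 90.] b 12.0 14.0
-50 -1 7 z [72. 83. 89.] b -14.0 -10.0
-50 1 14 z [67. 77. 88.] b 14.0 19.0
-40 -1 8 z [71. 81. 92.] b -17.0 -14.0
-40 1 16 z [70. 79. 90.] b 16.0 21.0
-30 -1 8 z [67. 82. 89.] b -21.0 -18.0
-30 1 21 z [70. 82. 92.] b 20.0 27.0
-20 -1 10 z [71. 84. 89.] b -22.0 -19.0
-20 1 10 z [70. 84. 89.] b 22.0 28.0
10 -1 10 z [73. 86. 94.] b -26.0 -20.0
20 -1 10 z [72. 85. 90.] b -25.0 -22.0
30 -1 3 z [76. 80. 84.] b -23.0 -22.0
40 -1 1 z [74. 74. 74.] b -23.0 -23.0
80 1 4 z [77. 85. 93.] b 29.0 30.0
90 1 17 z [69. 82. 93.] b 28.0 35.0
100 1 9 z [74. 85. 91.] b 34.0 35.0
110 1 7 z [69. 81. 92.] b 34.0 35.0
120 -1 2 z [85. 86. 88.] b -26.0 -25.0
120 1 6 z [33. 62. 92.] b 31.0 54.0
130 1 17 z [29. 36. 44.] b 39.0 54.0
```

The tongs now hang level and firm, with their underside 72 mm below the TCP. Next I need the roll's centre, and the heights along the sink rim under the tongs' path.

Run:
```python
from h import *
im,d,K,R,t=snap("top"); i=im.astype(int)
def roll(im,K,R,t,box,z):
    i=im.astype(int); m=((i[...,2]-i[...,0]>60)).astype(np.uint8); a,b,c,e=box; k=np.zeros_like(m); k[b:e,a:c]=m[b:e,a:c]
    ys,xs=np.nonzero(k); u,v=(xs.min()+xs.max())/2,(ys.min()+ys.max())/2
    print(len(xs),xs.min(),xs.max(),ys.min(),ys.max(),"->",ray(u,v,z,K,R,t).round(1),"cen",ray(xs.mean(),ys.mean(),z,K,R,t).round(1))
roll(im,K,R,t,(336,152,362,178),20)
f=np.load("scene1.npz"); roll(f["im"],f["K"],f["R"],f["t"],(320,172,346,196),19)
im,d,K2,R2,t2=snap("scene"); P=cloud(d,K2,R2,t2)
for x in range(440,600,8):
    m=(d>0)&(abs(P[...,0]-x)<4)&(P[...,1]>-140)&(P[...,1]<-50); z=P[m][:,2]
    print(x,m.sum(),np.percentile(z,[50,90,98]).round(1))
o=telemetry.get_obs();print(o["joint_pos"].round(2))
```

```text
96 343 354 159 170 -> [ 639.4 -100.1   20. ] cen [ 639.6 -100.5   20. ]
73 327 336 179 187 -> [642.4 -99.7  19. ] cen [ 640.6 -100.2   19. ]
440 62 [0.5 3.4 4.7]
448 54 [0.5 2.5 4. ]
456 60 [-0.1  2.8  4.3]
464 79 [-0.5  2.5  3.7]
472 90 [-0.6  2.7  4.3]
480 59 [0.1 3.3 4.1]
488 54 [0.5 3.6 4.2]
496 53 [0.4 3.4 4.2]
504 57 [0.6 3.3 8.6]
512 71 [3.5 7.1 9.9]
520 62 [ 7.3 11.6 13.3]
528 39 [5.4 7.5 9.1]
536 35 [4.6 7.1 9.5]
544 32 [6.2 7.8 9.2]
552 27 [-0.5  2.3  3.8]
560 77 [0.8 6.1 8.2]
568 49 [4.6 6.5 7.6]
576 33 [3.3 6.4 7.1]
584 51 [2.1 6.5 7.4]
592 42 [2.5 5.4 7.7]
[-0.1   0.63 -0.39  1.84  0.34  0.74 -1.92]
```

The roll is at (640,-100) by both views, with the sink rim about 8 to 10 mm high near x = 520. I'll carry the tongs over with heading 0 and a nose-down pitch of 0.04 rad, so they clear the rim.

arm_command:
  increments: [0,-1,0.5,0,0,-0.027,0,-2,1,0,0,-0.027,0,-3,0.5,0,0,-0.027,0,-3,0,0,0,-0.027,-0.1,-3,0,0,0,-0.027]

```text
t: 16.1
eef_pos: [547.3, 48.4, 159.1]
tool_rot: [[0.983, 0.184, 0.0], [0.184, -0.983, -0.0], [0.0, 0.0, -1.0]]
wrist_force: [0.3, -0.0, -2.2]
opening: 54.0
finger_force: 6.1
```

arm_command:
  increments: [-0.1,-3,0,0,0,-0.027,-0.1,-3,0,0,0,-0.027,-0.1,-3,0,0,0,-0.027,-0.1,-2,0,0,0,-0.027,-0.1,-2,0,0,0,-0.027]

```text
t: 16.6
eef_pos: [541.8, -81.9, 158.9]
tool_rot: [[0.999, 0.049, -0.001], [0.049, -0.999, -0.0], [-0.001, 0.0, -1.0]]
wrist_force: [0.7, -0.1, -0.7]
opening: 53.7
finger_force: 6.1
```

arm_command:
  increments: [-0.1,-1,0,0,0.02,-0.027,0,-1,0,0,0.02,-0.027,0,0,0,0,0,0,0,0,0,0,0,0]

```text
t: 17.0
eef_pos: [541.6, -98.9, 158.7]
tool_rot: [[0.999, -0.0, -0.04], [-0.0, -1.0, 0.002], [-0.04, -0.002, -0.999]]
wrist_force: [0.1, 0.3, -1.2]
opening: 53.7
finger_force: 6.1
```

```bash
python3 -c "
from tg import *
o=telemetry.get_obs();print(o['t'],o['eef_pos'],o['tool_rot'].round(3),o['wrist_force'],o['opening'],o['finger_force']);along('scene',o,50)"
```

```text
17.0 [541.63685001 -98.87363757 158.7499614 ] [[ 0.999 -0.    -0.04 ]
 [-0.    -1.     0.002]
 [-0.04  -0.002 -0.999]] [ 0.07721148  0.25738724 -1.22808341] 53.68825135535428 6.0519395844312385
-90 -1 5 z [ 95. 102. 110.] b -5.0 -0.0
-90 1 12 z [ 94. 101. 114.] b 2.0 11.0
-80 -1 5 z [103. 110. 112.] b -7.0 -3.0
-80 1 22 z [ 90. 108. 114.] b 0.0 11.0
-70 -1 3 z [110. 111. 112.] b -7.0 -3.0
-70 1 18 z [ 90. 103. 111.] b 2.0 14.0
-60 -1 4 z [101. 107. 113.] b -11.0 -8.0
-60 1 14 z [ 89. 104. 110.] b 13.0 19.0
-50 -1 8 z [ 87. 101. 111.] b -14.0 -11.0
-50 1 16 z [ 88. 101. 113.] b 16.0 20.0
-40 -1 7 z [ 93. 101. 108.] b -19.0 -15.0
-40 1 13 z [ 91. 100. 110.] b 18.0 23.0
-30 -1 7 z [ 88. 100. 108.] b -22.0 -18.0
-30 1 18 z [ 88. 101. 110.] b 22.0 30.0
-20 -1 17 z [ 93. 109. 138.] b -50.0 -18.0
-20 1 25 z [ 90. 111. 139.] b 25.0 40.0
10 -1 11 z [ 88. 101. 110.] b -24.0 -21.0
10 1 1 z [136. 136. 136.] b 34.0 34.0
20 -1 7 z [ 94. 102. 111.] b -25.0 -20.0
20 1 1 z [89. 89. 89.] b 30.0 30.0
30 -1 7 z [ 91.  98. 109.] b -26.0 -21.0
40 -1 4 z [88. 92. 96.] b -24.0 -24.0
80 1 8 z [ 87.  94. 109.] b 29.0 33.0
90 1 11 z [ 85.  94. 107.] b 30.0 35.0
100 1 9 z [ 86.  96. 107.] b 33.0 36.0
110 1 5 z [ 85. 103. 107.] b 32.0 35.0
```

The tongs are straight over the roll, pitched a little nose-down. Going down.

arm_command:
  increments: [0,-0.1,-1,0,0,0,0,0,-1.5,0,0,0,0,0,-1.5,0,0,0,0,0,-1.2,0,0,0,0,0,-0.8,0,0,0]

```text
t: 17.55
eef_pos: [540.9, -100.2, 97.5]
tool_rot: [[0.999, -0.0, -0.041], [-0.0, -1.0, 0.002], [-0.041, -0.001, -0.999]]
wrist_force: [0.2, 0.4, -1.5]
opening: 53.8
finger_force: 6.1
```

arm_command:
  increments: [0,0,-0.6,0,0,0,0,0,-0.4,0,0,0,0,0,-0.3,0,0,0,0,0,-0.2,0,0,0,0,0,0,0,0,0]

```text
t: 18.05
eef_pos: [541.4, -100.7, 83.9]
tool_rot: [[0.999, -0.001, -0.04], [-0.001, -1.0, 0.001], [-0.04, -0.001, -0.999]]
wrist_force: [-0.5, -1.2, -1.4]
opening: 54.1
finger_force: 6.1
```

Run:
```python
from h import *
o=telemetry.get_obs();print(o['t'],o['eef_pos'],o['wrist_force'],o['opening'],o['finger_force'])
im,d,K,R,t=snap("scene"); im2,*_=snap("top")
a=cv2.resize(im[150:225,290:385],(475,375),interpolation=cv2.INTER_CUBIC)
b=cv2.resize(im2[145:220,320:380],(300,375),interpolation=cv2.INTER_CUBIC)
cv2.imwrite("pics/r1.png",np.hstack([a,b]))
```

```text
18.05 [ 541.41450469 -100.7244117    83.92203348] [-0.53201357 -1.17720159 -1.41044031] 54.07120525669581 6.051988295512274
```

View pics/r1.png

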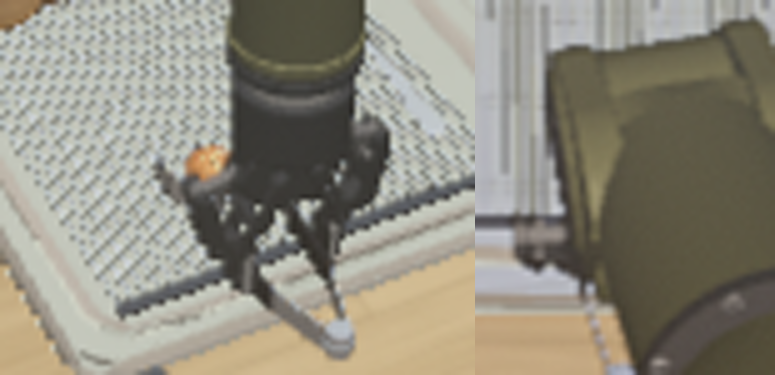

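The left jaw at crop (165,175) stands just left of the roll at (208,162), and no contact force shows. I'll close.

arm_command:
  increments: [0,0,0,0,0,0,0,0,0,0,0,0,0,0,0,0,0,0,0,0,0,0,0,0,0,0,0,0,0,0]
  gripper: -1

```text
t: 18.65
eef_pos: [541.6, -100.8, 84.1]
tool_rot: [[0.999, -0.001, -0.039], [-0.001, -1.0, 0.001], [-0.039, -0.001, -0.999]]
wrist_force: [-1.2, -0.4, 2.9]
opening: 42.2
finger_force: 60.5
```

arm_command:
  increments: [0,0,0,0,0,0,0,0,0,0,0,0]

```text
t: 18.85
eef_pos: [541.6, -100.8, 84.0]
tool_rot: [[0.999, -0.001, -0.039], [-0.001, -1.0, 0.001], [-0.039, -0.001, -0.999]]
wrist_force: [0.1, -0.7, 2.1]
opening: 41.8
finger_force: 60.6
```

arm_command:
  increments: [0,0,0.3,0,0,0,0,0,0.6,0,0,0,0,0,1,0,0,0,0,0,1,0,0,0,0,0,1,0,0,0]

```text
t: 19.35
eef_pos: [541.4, -100.7, 124.0]
tool_rot: [[0.999, -0.001, -0.04], [-0.001, -1.0, 0.001], [-0.04, -0.001, -0.999]]
wrist_force: [0.4, 0.1, -1.1]
opening: 42.2
finger_force: 60.9
```

arm_command:
  increments: [0,0,1,0,0,0,0,0,1,0,0,0,0,0,1,0,0,0,0,0,1,0,0,0,0,0,1,0,0,0]

```text
t: 19.85
eef_pos: [541.3, -100.7, 173.8]
tool_rot: [[0.999, -0.001, -0.04], [-0.001, -1.0, 0.001], [-0.04, -0.001, -0.999]]
wrist_force: [-0.2, 0.3, -1.2]
opening: 42.1
finger_force: 60.9
```

```bash
cat > rl.py <<'E'
from h import *
def roll():
    o=telemetry.get_obs();print(o['t'],o['eef_pos'],o['wrist_force'],o['opening'],o['finger_force'],o['tool_rot'][:,0].round(3))
    for n in("scene","top"):
        im,d,K,R,t=snap(n); P=cloud(d,K,R,t); i=im.astype(int)
        m=(d>0)&(i[...,2]-i[...,0]>70)&(np.linalg.norm(P-(np.array(o['eef_pos'])+o['tool_rot']@[100,0,60]),axis=2)<60)
        q=P[m]
        if len(q)>3: print(n,len(q),q.min(0).round(),q.max(0).round(),np.median(q,0).round(1))
        else: print(n,"none")
E
python3 -c "from rl import *;roll();print(telemetry.get_obs()['joint_pos'].round(2))
from tg import *;along('scene',telemetry.get_obs(),60)"
```

```text
19.85 [ 541.32235341 -100.71557464  173.75006742] [-0.17652322  0.26983658 -1.18622822] 42.07613256102439 60.875444412231445 [ 0.999 -0.001 -0.04 ]
scene 21 [ 630. -108.  119.] [647. -85. 127.] [639.4 -93.2 122.3]
top none
[ 0.36  0.56 -0.34  1.84  0.25  0.82 -1.68]
-90 -1 7 z [112. 119. 127.] b -5.0 -0.0
-90 1 19 z [108. 117. 125.] b 1.0 11.0
-80 -1 7 z [117. 124. 127.] b -8.0 -1.0
-80 1 16 z [106. 122. 127.] b 2.0 12.0
-70 -1 4 z [121. 123. 126.] b -7.0 -1.0
-70 1 16 z [104. 116. 126.] b 2.0 13.0
-60 -1 5 z [110. 118. 126.] b -10.0 -8.0
-60 1 15 z [101. 115. 126.] b 11.0 16.0
-50 -1 8 z [108. 120. 126.] b -12.0 -10.0
-50 1 15 z [103. 115. 125.] b 14.0 19.0
-40 -1 6 z [106. 114. 124.] b -15.0 -13.0
-40 1 12 z [102. 116. 125.] b 17.0 21.0
-30 -1 10 z [106. 118. 125.] b -18.0 -14.0
-30 1 14 z [103. 115. 124.] b 18.0 24.0
-20 -1 17 z [104. 136. 154.] b -29.0 -14.0
-20 1 19 z [102. 121. 153.] b 20.0 33.0
10 -1 11 z [102. 114. 121.] b -20.0 -14.0
20 -1 10 z [102. 115. 123.] b -18.0 -14.0
30 -1 6 z [106. 115. 123.] b -17.0 -15.0
70 -1 1 z [108. 108. 108.] b -5.0 -5.0
80 -1 2 z [109. 110. 111.] b -5.0 -2.0
80 1 2 z [103. 114. 125.] b 10.0 23.0
90 -1 4 z [122. 123. 126.] b -6.0 -2.0
90 1 16 z [100. 122. 125.] b 0.0 25.0
100 -1 3 z [120. 124. 126.] b -10.0 -2.0
100 1 17 z [101. 116. 125.] b 1.0 24.0
110 -1 6 z [113. 118. 122.] b -19.0 -14.0
110 1 4 z [111. 117. 120.] b 4.0 23.0
120 -1 1 z [109. 109. 109.] b -16.0 -16.0
```

The roll is off the rack in the tongs: 60 N on the handles, opening 42 mm, seen at z ≈ 122. I'll carry it by (-160,-200) to above the doubled cup.

arm_command:
  increments: [-0.5,-0.6,0,0,0,0,-1,-1.2,0,0,0,0,-1.6,-2,0,0,0,0,-1.9,-2.4,0,0,0,0,-1.9,-2.4,0,0,0,0]

```text
t: 20.5
eef_pos: [470.3, -188.4, 172.3]
tool_rot: [[0.999, -0.002, -0.042], [-0.002, -1.0, 0.001], [-0.042, -0.001, -0.999]]
wrist_force: [-0.0, 0.2, -1.2]
opening: 42.2
finger_force: 60.9
```

arm_command:
  increments: [-1.9,-2.4,0,0,0,0,-1.9,-2.4,0,0,0,0,-1.9,-2.4,0,0,0,0,-1.4,-1.8,0,0,0,0,-1,-1.2,0,0,0,0]

```text
t: 21.0
eef_pos: [388.3, -291.0, 172.4]
tool_rot: [[0.999, -0.005, -0.042], [-0.005, -1.0, 0.001], [-0.042, -0.001, -0.999]]
wrist_force: [-1.1, -1.0, -1.9]
opening: 42.0
finger_force: 60.9
```

arm_command:
  increments: [-0.7,-0.8,0,0,0,0,-0.3,-0.4,0,0,0,0,0,0,0,0,0,0,0,0,0,0,0,0]

```text
t: 21.4
eef_pos: [381.8, -300.1, 172.9]
tool_rot: [[0.999, -0.0, -0.04], [-0.0, -1.0, 0.001], [-0.04, -0.001, -0.999]]
wrist_force: [0.3, -0.4, -1.4]
opening: 42.3
finger_force: 60.9
```

Run:
```python
from rl import *
roll()
from cup import pts
q=pts("scene",480,-298,50,68,40); print("cup rim",q.min(0).round(),q.max(0).round())
im,d,K,R,t=snap("scene"); im2,*_=snap("top")
a=cv2.resize(im[140:225,350:445],(475,425),interpolation=cv2.INTER_CUBIC)
b=cv2.resize(im2[170:255,385:450],(325,425),interpolation=cv2.INTER_CUBIC)
cv2.imwrite("pics/f1.png",np.hstack([a,b]))
```

```text
21.4 [ 381.81302088 -300.14807683  172.85365382] [ 0.3127448  -0.35963105 -1.43150073] 42.29210423717426 60.890793800354004 [ 0.999 -0.    -0.04 ]
scene 66 [ 459. -311.  105.] [ 487. -281.  127.] [ 472.1 -294.   120.1]
top 122 [ 464. -315.  109.] [ 495. -284.  127.] [ 479.8 -297.9  119.2]
cup rim [ 449. -327.   50.] [ 511. -267.   66.]
```

View pics/f1.png

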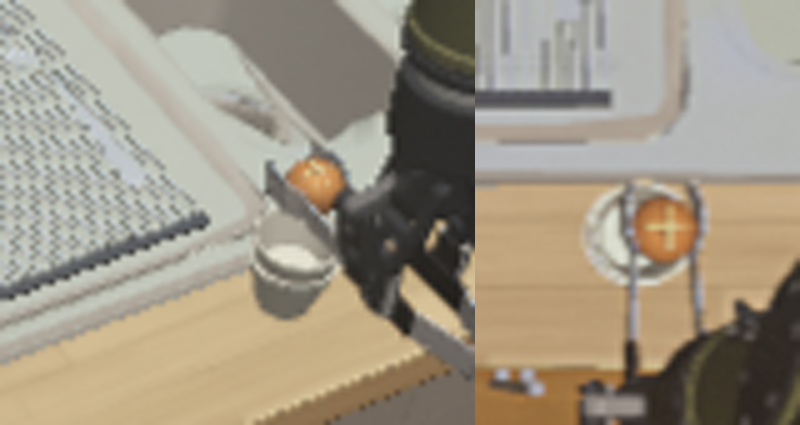

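The roll sits between the jaws at (480,-300, z≈109), directly over the cup at (480,-300.5). Its apparent offset in the top picture is parallax. It is about 30 mm clear of the rim and the cups are still nested. I'll let it settle, then hand in.

arm_command:
  increments: [0,0,0,0,0,0,0,0,0,0,0,0,0,0,0,0,0,0,0,0,0,0,0,0,0,0,0,0,0,0]

```text
t: 22.15
eef_pos: [381.4, -300.7, 172.9]
tool_rot: [[0.999, -0.001, -0.04], [-0.001, -1.0, 0.001], [-0.04, -0.001, -0.999]]
wrist_force: [0.0, 0.5, -1.6]
opening: 42.2
finger_force: 60.9
```

```bash
python3 -c "
from rl import *
roll();print(env.sign_off())"
```

```text
22.15 [ 381.35008967 -300.70583033  172.8707969 ] [ 0.02807583  0.49391348 -1.58958963] 42.1578491556971 60.89207410812378 [ 0.999 -0.001 -0.04 ]
scene 67 [ 460. -315.  110.] [ 489. -281.  126.] [ 472.3 -293.2  118.9]
top 121 [ 461. -317.  109.] [ 494. -284.  126.] [ 477.5 -298.9  118.7]
the job is handed in; nothing more can be done
None
```

I handed the job in at 22 s: the cups are nested upright, and the tongs hold the roll still, about 30 mm above the doubled cup's rim; the tongs needed a second grip, and I viewed 11 pictures, one over the limit of 10.

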